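Rock a tight cork lid free from a tester jar and offer the jar for smelling

TASK

A customer would like to smell the wax melts in the tester jar with the green band. Its cork lid is stuck tight in the neck and a straight pull would lift the whole jar, so take the lid by its bar handle and rock it from side to side, easing it up a little at a time, until it frees, while the jar stays standing in its place on the table. Finish while still holding the lid, level and just clear above the open mouth of the jar, and do not disturb the other jar, the bell, the matchbox or the brass cup.

Things in the scene. Friction and masses are not known exactly. Their poses are not given: they have to be found in the camera images.
- tester_green: the jar to open: squat white stoneware jar with a sage-green band round its shoulder, loose on the table, about 0.83 kg. Foot 116 mm across, belly 134 mm, neck 71 mm outside and 59 mm inside, rim 104 mm above its origin. Origin: centre of its underside, z up
- mouth (a point): centre of the green-banded jar's mouth, level with the rim. 4 to 13 mm below it six springy strips round the neck grip the plug. Pulled straight, they hold with about 12 N, more than the jar weighs. While the lid rocks, one side of the plug slides up and the other down, so this friction cancels; the lid is loose after some 12 mm of rise, out after 16 mm
- lid: lid of the green-banded jar, one rigid piece, 0.09 kg: cork plug 50 mm across and 22 mm long, on it an oak disc 66 mm across and 10 mm thick, on that an upright oak bar handle. Origin: centre of the plug's underside; z along the lid's axis, up; x along the bar. At the start the plug sits 16 mm deep (origin 88 mm above the jar's) and the disc stands 6 mm clear of the rim
- handle (a point): centre of the lid's bar handle, which is 56 mm long (x), 18 mm thick (y) and 30 mm high: 47 mm above the lid's origin, 15 mm above the top of the oak disc
- plug (a point): point on the lid's axis 8 mm above the plug's underside, about which to rock it: up to 0.15 rad to either side before the disc meets the rim. Raise this point as you rock, by about 10 mm per radian swung (2 mm for a swing from 0.1 rad on one side to 0.1 rad on the other); raised faster, the jar comes along
- tester_coral: bystander: the same jar with a coral band round its shoulder and its own lid, which is not to be opened; 150 mm high over its handle, 134 mm across; origin: centre of its underside
- bell: bystander: brass counter bell on a black foot, 71 mm across, 62 mm high; origin: centre of its underside
- matches: bystander: red-brown box of long matches lying flat, 62 x 110 x 22 mm; origin: centre of its underside
- brass_cup: bystander: brass tea-light cup, 63 mm across, 46 mm high; origin: centre of its underside

How it is judged (in metres and radians):
On the way, in this order (a step that is already met when the one before it is completed fails the run):
1. the lid is rocked to one side (tilted more than 0.04 rad) while its plug is still in the neck's grip (angle between lid's own z axis and vertical above 0.04 rad and z of lid in the frame of tester_green below 0.099 m).
2. the lid is rocked back through level (within 0.03 rad), raised at least 2 mm, its plug still in the neck (angle between lid's own z axis and vertical below 0.03 rad and z of lid in the frame of tester_green between 0.09 and 0.104 m).
At the end, for the whole second after the job is handed in: Fingers hold the lid still, within 0.25 rad of level, clear of the jar: plug 4 to 60 mm above the rim, within 40 mm of the jar's axis. The jar stands flat within 60 mm of where it stood; other jar, bell, matchbox and cup within 30 mm of their places (z of lid in the frame of tester_green between 0.108 and 0.164 m and horizontal distance between lid and tester_green below 0.04 m and angle between lid's own z axis and vertical below 0.25 rad and contact force between the fingers and lid above 2 N and contact force between lid and tester_green below 0.05 N and linear speed of each of lid, tester_green below 0.02 m/s and height (world z) of tester_green below 0.003 m and angle between tester_green's own z axis and vertical below 0.03 rad and distance of tester_green from where it was at the start of the episode below 0.06 m and distance of each of tester_coral, bell, matches, brass_cup from where it was at the start of the episode below 0.03 m); the arm keeps its last pose, push and grip.
It fails at once if the green-banded jar is lifted more than 6 mm off the table or tipped more than 0.15 rad (height (world z) of tester_green above 0.006 m or angle between tester_green's own z axis and vertical above 0.15 rad).
It fails at once if the other jar is tipped or a bystander is pushed away (angle between tester_coral's own z axis and vertical above 0.2 rad or distance of any of tester_coral, bell, matches, brass_cup from where it was at the start of the episode above 0.03 m).
It also fails if it takes over 48 s, if anything falls off the work surface, if the arm or the gripper's body presses on something with over 40 N, if the wrist force passes 120 N, or if a joint passes its speed limit or range.

ROBOT

A 6-joint arm with a two-finger parallel gripper is mounted at the origin on a cart in front of the work surface, level with it; the furniture and walls round the work are solid. World frame = base frame: x ahead of the robot, y to its left, z up, the work surface at z = 0. Lengths are in mm, angles in rad, forces in N, time in s.
With the tool pointing down it reaches from about 350 to 875 mm from the base axis. Payload 4.2 kg.
Tool frame: the origin (TCP) lies at the very end of the fingers, on their centre line; the grasp point (between the pads) lies 19 mm behind it; z points along the fingers, y is the line along which they close (so a half turn about z gives the same grasp; the last joint's range is limited). The gripper opens to 85 mm and grips with 20 to 120 N. Pads are 22 mm wide; open, the fingers measure 114 mm over their backs; the gripper's body (76 mm by 85 mm) begins 54 mm behind the grasp point. The pads swing forward as they close: fully open they stand 13 mm farther back than shut.
Start: joints at [-1.054, 0.385, 0.008, 0, -1.194, -0.259], TCP at [159.363, -604.32, 231.312] pointing down, gripper open.
Joint ranges: [-3.14, 3.14], [-1.21, 2.06], [-1.07, 1.41], [-3.16, 2.05], [-2.99, -0.16], [-3.1, 3.1]. Speed limits (rad/s): [2.79, 2.79, 3.14, 3.14, 3.14, 3.14].

INTERFACE

Orientations are given as a unit quaternion [x, y, z, w].
In Python, from bench import arm, optics gives the robot as it stands. The module is installed in compiled form; this text tells all that it offers.
- The arm moves only by the tool step_arm, never from a script. Its argument "motion" is a list of rows, each an object with "dr": the turn, a rotation vector about the tool's x, y, z in units of 8 degrees (1.0 is 8 degrees), a list of three; "slide": the shift along the tool's x, y, z in mm, a list of three; "jaw": the finger opening in mm, from 0 to 85.4. A call has exactly 8 rows; each row is the pose to reach, as a shift and turn from the pose commanded when the call began, along the tool's axes at that moment; what a row does not reach only later rows make up. A row lasts 1/8 s, in which the tool goes at most 62.5 mm and 10.7 degrees, less where a joint would pass 70% of its speed; a pose out of reach is approached as far as the arm can. A call with a gripper value outside its range is refused whole. The fingers move at their own pace and stop on an object; the grip force is fixed at half the most. Time passes only in rows, so rows that repeat a pose let the fingers close, or fill a call up. It gives the time, the measured TCP pose, the force, the opening and the grip force at its end, in the units of the state.
- arm.read_state(): the state, without advancing time (a new reading comes with each control period).
- optics.get_image(name): name is "side" or "top" or "wrist"; returns the picture (480x640x3 uint8, blue, green, red); there is no depth.
- optics.camera_info(name): a dict with "camera_matrix" (3x3 intrinsics, pixels), "k1" (the pictures are not rectified: a ray, as slopes to the right and down, at radius r is drawn at 1 + k1 r^2 times it, then the intrinsics apply), "view" (4x4, takes a point from world to camera coordinates); the wrist camera has in their place "T_tool_cam" (4x4, takes a point from camera to tool coordinates, whose origin is the TCP and whose axes are the flange's). Camera axes: x right, y up, looking along -z (the intrinsics and any distortion apply to the point x, -y, -z); pixel columns grow to the right and rows downward; lengths in mm; the calibration is good to about 2 mm. A picture is of the moment at which its call begins: read the wrist's pose just before it. camera_info takes no time and is no camera call.
- arm.job_done(): hands the job in; it is judged then, once.
The state is a dict: "clock": time; "joints": joint angles; "joint_vel": joint speeds; "joint_efforts": joint torques, N m; "position": TCP position; "ee_rot": TCP orientation; "contact_force": force on the tool from outside, world axes, zero at the start; "wrist_torque": the same for the moment, N m; "gripper_width": finger opening in mm; "grasp_force": force on a finger pad.
Only numpy, scipy, OpenCV 4.12 (cv2) and the standard library are available. Lean on these libraries where they do the work, as an engineer would, in place of code of your own. Each camera call takes 0.05 s, during which the arm holds its last target. There are 200 camera calls.

## Working session

There is one attempt and no reset: what is moved stays moved. The work goes in short steps, Python scripts to look and compute and a tool call to move; the robot and the scene stay as the last step left them, time stands still between calls to the robot, and variables do not carry over. Pictures are saved under pics/ and viewed, at most 10 in all, crops included, and the job is handed in when it is done.

Besides the shell and the picture viewer there is one more tool, called after "Call:" by a JSON object that holds its "api" and its "payload", one argument or row to a line. step_arm: Moves the arm, as the interface text tells. Its arguments: {"type":"object","properties":{"motion":{"type":"array","items":{"type":"object","properties":{"dr":{"type":"array","items":{"type":"number"}},"slide":{"type":"array","items":{"type":"number"}},"jaw":{"type":"number"}}}}},"required":["motion"]}

```bash
mkdir -p pics; cat > h.py <<'E'
import numpy as np, cv2
from bench import arm, optics
from scipy.spatial.transform import Rotation as R
def ray(name,u,v,st=None):
    c=optics.camera_info(name);K=np.array(c["camera_matrix"]);k1=c["k1"]
    d=np.linalg.inv(K)@[u,v,1];d=d[:2]/d[2];s=d.copy()
    for _ in range(20): s=d/(1+k1*(s@s))
    q=np.array([s[0],-s[1],-1])
    if name=="wrist":
        T=np.eye(4);T[:3,:3]=R.from_quat(st["ee_rot"]).as_matrix();T[:3,3]=st["position"]
        M=T@np.array(c["T_tool_cam"])
    else: M=np.linalg.inv(np.array(c["view"]))
    return M[:3,3],M[:3,:3]@q
def onz(name,u,v,z,st=None):
    o,d=ray(name,u,v,st);return o+d*(z-o[2])/d[2]
E
python3 - <<'E'
from h import *
for n in("top","side"):
    cv2.imwrite(f"pics/{n}0.png",optics.get_image(n))
    print(n,np.linalg.inv(np.array(optics.camera_info(n)["view"])).round(2))
print(optics.camera_info("wrist")); print(arm.read_state())
E
```

```text
top [[ 2.00000e-02  9.90000e-01 -1.50000e-01  3.81280e+02]
 [-1.00000e+00  2.00000e-02 -1.00000e-02 -8.07500e+01]
 [-1.00000e-02  1.50000e-01  9.90000e-01  1.29824e+03]
 [ 0.00000e+00  0.00000e+00  0.00000e+00  1.00000e+00]]
side [[ 1.0000e+00 -2.0000e-02  5.0000e-02  6.4094e+02]
 [ 6.0000e-02  6.1000e-01 -7.9000e-01 -9.2457e+02]
 [-1.0000e-02  7.9000e-01  6.1000e-01  8.0684e+02]
 [ 0.0000e+00  0.0000e+00  0.0000e+00  1.0000e+00]]
{'camera_matrix': array([[388.43312252,   0.        , 314.12585781],
       [  0.        , 388.43312252, 232.83397733],
       [  0.        ,   0.        ,   1.        ]]), 'k1': -0.0759822429842071, 'T_tool_cam': array([[ 7.03455006e-04,  9.55725480e-01,  2.94258921e-01,
         7.65734457e+01],
       [ 9.99999723e-01, -7.43711048e-04,  2.49059128e-05,
         9.63874828e-02],
       [ 2.42646826e-04,  2.94258822e-01, -9.55725738e-01,
        -1.42776866e+02],
       [ 0.00000000e+00,  0.00000000e+00,  0.00000000e+00,
         1.00000000e+00]])}
{'clock': 0.1, 'joints': array([-1.05440614e+00,  3.85467500e-01,  6.78359495e-03, -4.30830005e-04,
       -1.19399387e+00, -2.58609645e-01]), 'joint_vel': array([-0.00145606, -0.00192722,  0.00336123,  0.00273489, -0.00030727,
       -0.00186094]), 'joint_efforts': array([-6.55489057e-04, -3.93320775e+01,  1.88930064e+01,  4.19794902e+00,
       -2.60617227e-03,  5.57025828e-06]), 'position': array([ 159.22814546, -603.84837609,  230.34718744]), 'ee_rot': array([-1.28454849e-01,  9.91714892e-01,  9.46637386e-04, -1.70093694e-04]), 'contact_force': array([ 0.12763054,  0.22784235, -0.42734715]), 'wrist_torque': array([-0.00204304, -0.03983269, -0.00046156]), 'grasp_force': 0.0, 'gripper_width': 85.41851692906387}
```

View pics/top0.png

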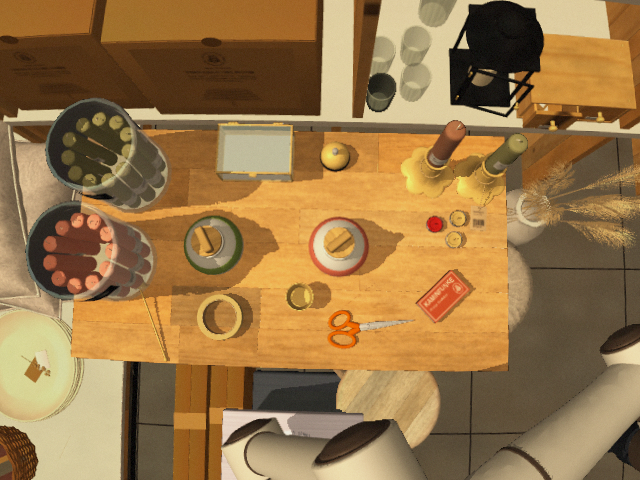

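View pics/side0.png

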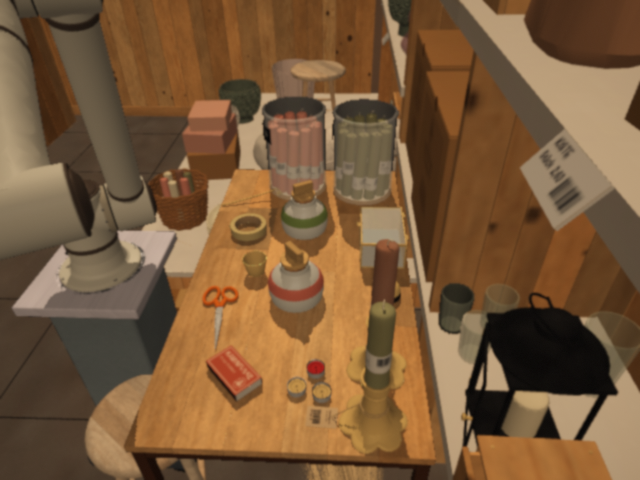

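The top view shows the green jar at about (213,245) with its handle at (207,241), the coral jar at (339,246), the cup at (300,296), the matches at (443,295) and the bell at (335,156). The side view shows the green jar at about (304,215), with the candle buckets behind it.

```bash
python3 - <<'E'
from h import *
t=cv2.imread("pics/top0.png");s=cv2.imread("pics/side0.png")
a=cv2.resize(t[205:285,170:250],(480,480),interpolation=cv2.INTER_CUBIC)
b=cv2.resize(s[170:245,265:345],(320*3//2,450),interpolation=cv2.INTER_CUBIC)
b=cv2.copyMakeBorder(b,0,30,0,0,cv2.BORDER_CONSTANT)
cv2.imwrite("pics/crop.png",cv2.resize(np.hstack([a,b]),(800,400)))
hsv=cv2.cvtColor(t,cv2.COLOR_BGR2HSV)
m=cv2.inRange(hsv,(35,50,30),(90,255,255))[205:285,170:250]
p=cv2.findNonZero(m)
e=cv2.fitEllipse(cv2.convexHull(p));print(e,len(p))
print("band z~70",onz("top",e[0][0]+170,e[0][1]+205,65))
print("handle top",onz("top",207,241,150))
E
```

```text
((42.32582473754883, 39.94278335571289), (56.15104675292969, 57.27499008178711), 42.121158599853516) 89
band z~70 [517.64499478 183.18031531  65.        ]
handle top [516.12577446 176.551709   150.        ]
```

View pics/crop.png

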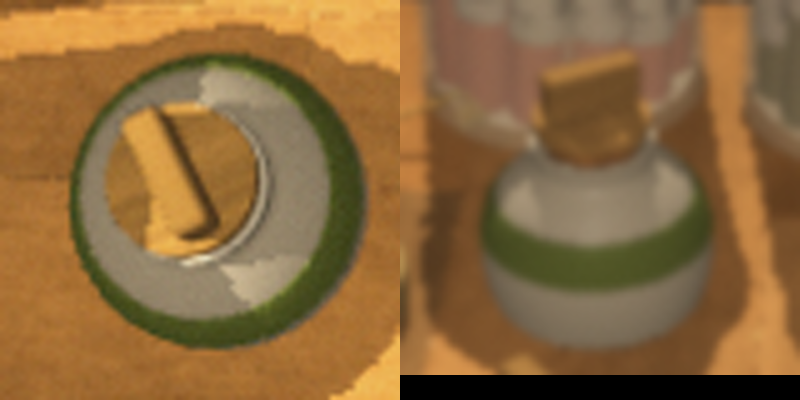

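The crop shows the bar running from about (138,112) to (180,232) on the top face, so it is roughly 20° off world x. That's close to the tool's current yaw. I'll move above it now.

Call:
{"api": "step_arm", "payload": {
  "motion": [
    {"dr": [0,0,0],"slide": [0,0,-40],"jaw": 85},
    {"dr": [0,0,0],"slide": [-36,44,-40],"jaw": 85},
    {"dr": [0,0,0],"slide": [-72,88,-40],"jaw": 85},
    {"dr": [0,0,0],"slide": [-108,132,-40],"jaw": 85},
    {"dr": [0,0,0],"slide": [-144,176,-40],"jaw": 85},
    {"dr": [0,0,0],"slide": [-180,220,-40],"jaw": 85},
    {"dr": [0,0,0],"slide": [-216,264,-40],"jaw": 85},
    {"dr": [0,0,0],"slide": [-252,308,-40],"jaw": 85}
  ]
}}

```text
clock: 1.1
position: [324.7, -240.5, 271.2]
ee_rot: [-0.128, 0.992, 0.0, 0.0]
contact_force: [1.6, 0.1, 0.6]
gripper_width: 85.1
grasp_force: 0.0
```

Call:
{"api": "step_arm", "payload": {
  "motion": [
    {"dr": [0,0,0],"slide": [-36,44,0],"jaw": 85},
    {"dr": [0,0,0],"slide": [-72,88,0],"jaw": 85},
    {"dr": [0,0,0],"slide": [-108,132,0],"jaw": 85},
    {"dr": [0,0,0],"slide": [-144,176,0],"jaw": 85},
    {"dr": [0,0,0],"slide": [-180,220,0],"jaw": 85},
    {"dr": [0,0,0],"slide": [-216,264,0],"jaw": 85},
    {"dr": [0,0,0],"slide": [-252,308,0],"jaw": 85},
    {"dr": [0,0,0],"slide": [-288,352,10],"jaw": 85}
  ]
}}

```text
clock: 2.1
position: [514.0, 173.6, 261.7]
ee_rot: [-0.129, 0.992, 0.0, 0.001]
contact_force: [0.3, -0.8, -0.4]
gripper_width: 85.0
grasp_force: 0.0
```

```bash
python3 - <<'E'
from h import *
st=arm.read_state();cv2.imwrite("pics/w1.png",optics.get_image("wrist"))
print(st["position"],st["ee_rot"],st["clock"],st["contact_force"])
E
```

```text
[513.96735452 173.55059776 261.66951011] [-1.28790986e-01  9.91671492e-01  2.63886219e-04  6.80772414e-04] 2.1 [ 0.31386876 -0.83288848 -0.42719768]
```

View pics/w1.png

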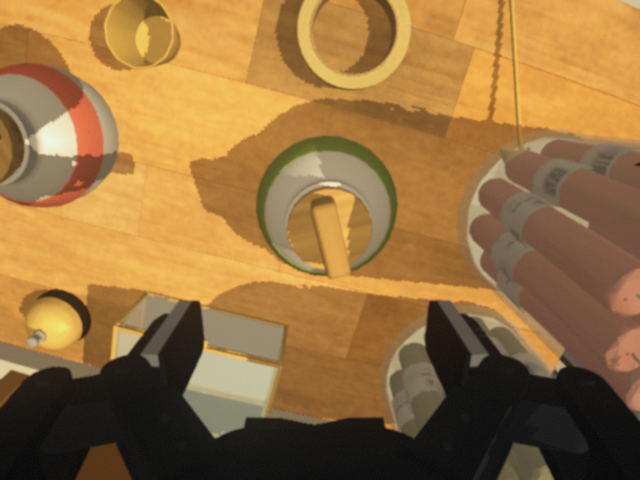

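The wrist view shows the bar's top face running from about (322,197) to (338,274). The candle buckets begin at about x=470 on the right (base near (480,230)) and (440,320).

```bash
cat > w.py <<'E'
from h import *
st=arm.read_state()
E
python3 - <<'E'
from h import *
st=arm.read_state()
a=onz("wrist",322.5,197,150,st);b=onz("wrist",338.5,274,150,st)
print("bar",a,b,np.linalg.norm(a-b),(a+b)/2,"ang",np.degrees(np.arctan2(*(b-a)[1::-1])))
M=R.from_quat(st["ee_rot"]).as_matrix();print("tool x ang",np.degrees(np.arctan2(M[1,0],M[0,0])))
im=cv2.imread("pics/w1.png");hsv=cv2.cvtColor(im,cv2.COLOR_BGR2HSV)
m=cv2.inRange(hsv,(35,90,30),(75,255,255));m[:, :240]=0;m[:,410:]=0;m[290:]=0
e=cv2.fitEllipse(cv2.convexHull(cv2.findNonZero(m)));print(e,onz("wrist",*e[0],70,st))
for u,v in((465,220),(480,175),(390,370),(420,325)):print("bucket base/top",onz("wrist",u,v,0,st)[:2],onz("wrist",u,v,150,st)[:2])
cv2.imwrite("pics/w1c.png",cv2.resize(im[130:290,240:400],(640,640),interpolation=cv2.INTER_CUBIC)[:600])
E
```

```text
bar [491.58829801 177.57512398 150.        ] [541.61175692 202.95467748 150.        ] 56.09338799054775 [516.60002746 190.26490073 150.        ] ang 26.901097043041865
tool x ang -165.03591050234147Traceback (most recent call last):
  File "<stdin>", line 8, in <module>
cv2.error: OpenCV(4.12.0) /io/opencv/modules/imgproc/src/convhull.cpp:143: error: (-215:Assertion failed) total >= 0 && (depth == CV_32F || depth == CV_32S) in function 'convexHull'
```

```bash
python3 - <<'E'
from h import *
st=arm.read_state()
print("top handle",onz("top",201.8,239.4,150), onz("top",197.6,227.4,150),onz("top",206,251.4,150))
for u,v in((465,220),(480,175),(390,370),(420,325)):print("bucket",onz("wrist",u,v,0,st)[:2],onz("wrist",u,v,150,st)[:2])
print("bucket rims top", [onz("top",u,v,150)[:2].round() for u,v in((120,265),(155,255),(167,170),(130,190))],[onz("top",u,v,0)[:2].round() for u,v in((155,260),(167,180))])
im=cv2.imread("pics/w1.png")
cv2.imwrite("pics/w1c.png",cv2.resize(im[150:290,250:390],(560,560),interpolation=cv2.INTER_CUBIC))
E
```

```text
top handle [519.17231775 187.63413446 150.        ] [543.95073221 197.88128009 150.        ] [494.56744231 177.5052767  150.        ]
bucket [505.17516398 344.73886659] [481.5960152  275.12808796]
bucket [455.06471459 342.44441967] [450.21525443 273.69123216]
bucket [707.9779117 326.6024183] [608.59756058 263.7704659 ]
bucket [639.06711805 340.73102567] [565.44342492 272.61825021]
bucket rims top [array([461., 359.]), array([484., 285.]), array([665., 272.]), array([621., 350.])] [array([486., 332.]), array([678., 316.])]
```

View pics/w1c.png

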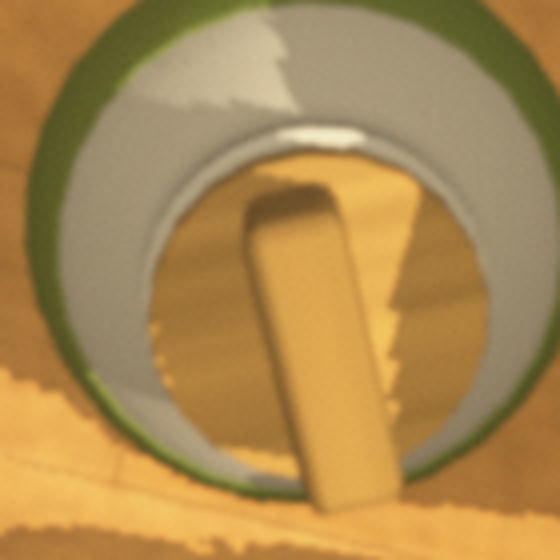

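The crop shows the bar's top face from mid-near end (323,206) to mid-far end (340,275) in full-frame pixels.

```bash
python3 - <<'E'
from h import *
st=arm.read_state()
f=lambda x,y:onz("wrist",250+x/4,150+y/4,150,st)
P=[f(*p) for p in((250,243),(338,215),(402,490),(323,512))]
print(np.round(P,1),np.mean(P,0))
for a,b in((0,3),(1,2)):
    d=P[b]-P[a];print(np.degrees(np.arctan2(d[1],d[0])),np.linalg.norm(d))
c=np.mean(P,0)
M=R.from_quat(st["ee_rot"]).as_matrix();print(M.T@(np.array([517.5,189,160])-st["position"]))
E
```

```text
[[502.3 173.6 150. ]
 [493.9 186.5 150. ]
 [538.4 210.8 150. ]
 [545.9 198.5 150. ]] [520.12943585 192.34196675 150.        ]
29.72357669644049 50.258725212734774
28.679717088144212 50.6497301385225
[-4.0926488   9.94700407 98.56798202]
```

Call:
{"api": "step_arm", "payload": {
  "motion": [
    {"dr": [0,0,-0.8],"slide": [-4,7,15],"jaw": 60},
    {"dr": [0,0,-1.6],"slide": [-9,14.5,35],"jaw": 60},
    {"dr": [0,0,-1.6],"slide": [-9,14.5,55],"jaw": 60},
    {"dr": [0,0,-1.6],"slide": [-9,14.5,70],"jaw": 60},
    {"dr": [0,0,-1.6],"slide": [-9,14.5,75],"jaw": 60},
    {"dr": [0,0,-1.6],"slide": [-9,14.5,75],"jaw": 60},
    {"dr": [0,0,-1.6],"slide": [-9,14.5,75],"jaw": 60},
    {"dr": [0,0,-1.6],"slide": [-9,14.5,75],"jaw": 60}
  ]
}}

```text
clock: 3.15
position: [518.6, 188.0, 187.0]
ee_rot: [-0.238, 0.971, 0.0, 0.001]
contact_force: [-0.7, 0.5, 0.2]
gripper_width: 60.0
grasp_force: 0.0
```

```bash
python3 - <<'E'
from h import *
st=arm.read_state();im=optics.get_image("wrist");cv2.imwrite("pics/w2.png",im)
print(st["position"],st["ee_rot"],st["clock"],st["contact_force"])
# where bar should be: project
c=optics.camera_info("wrist");M=R.from_quat(st["ee_rot"]).as_matrix()
E
```

```text
[518.55300398 188.01589993 187.04942371] [-2.38271847e-01  9.71198208e-01  2.60934467e-04  7.07124564e-04] 3.15 [-0.73326892  0.45442059  0.1914361 ]
```

View pics/w2.png

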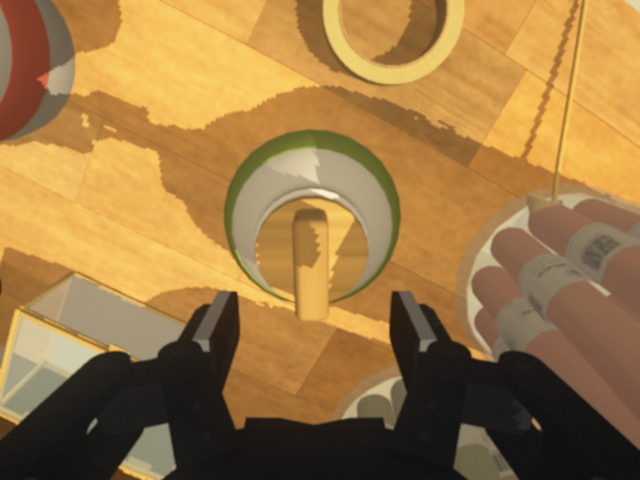

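The bar is now nearly aligned, with its top face running from about (310,219) to (313,319) between the fingers at columns 228 and 400. I'll compute the remaining offset.

```bash
python3 - <<'E'
from h import *
st=arm.read_state();M=R.from_quat(st["ee_rot"]).as_matrix()
for u,v in((310,219),(313,319)):
    print((M.T@(onz("wrist",u,v,150,st)-st["position"])).round(1))
E
```

```text
[28.1 -1.6 36.9]
[-25.9  -0.1  37. ]
```

Call:
{"api": "step_arm", "payload": {
  "motion": [
    {"dr": [0,0,-0.2],"slide": [1,-0.8,20],"jaw": 50},
    {"dr": [0,0,-0.2],"slide": [1,-0.8,40],"jaw": 50},
    {"dr": [0,0,-0.2],"slide": [1,-0.8,52],"jaw": 50},
    {"dr": [0,0,-0.2],"slide": [1,-0.8,59],"jaw": 50},
    {"dr": [0,0,-0.2],"slide": [1,-0.8,63],"jaw": 50},
    {"dr": [0,0,-0.2],"slide": [1,-0.8,63],"jaw": 50},
    {"dr": [0,0,-0.2],"slide": [1,-0.8,63],"jaw": 40},
    {"dr": [0,0,-0.2],"slide": [1,-0.8,63],"jaw": 30}
  ]
}}

```text
clock: 4.2
position: [517.9, 186.8, 123.7]
ee_rot: [-0.252, 0.968, 0.0, 0.0]
contact_force: [0.3, -0.9, -0.3]
gripper_width: 30.4
grasp_force: 0.0
```

Call:
{"api": "step_arm", "payload": {
  "motion": [
    {"dr": [0,0,0],"slide": [0,0,0],"jaw": 22},
    {"dr": [0,0,0],"slide": [0,0,0],"jaw": 15},
    {"dr": [0,0,0],"slide": [0,0,0],"jaw": 8},
    {"dr": [0,0,0],"slide": [0,0,0],"jaw": 0},
    {"dr": [0,0,0],"slide": [0,0,0],"jaw": 0},
    {"dr": [0,0,0],"slide": [0,0,0],"jaw": 0},
    {"dr": [0,0,0],"slide": [0,0,0],"jaw": 0},
    {"dr": [0,0,0],"slide": [0,0,0],"jaw": 0}
  ]
}}

```text
clock: 5.2
position: [518.0, 186.6, 123.5]
ee_rot: [-0.252, 0.968, -0.0, 0.0]
contact_force: [3.0, -2.6, 2.6]
gripper_width: 16.9
grasp_force: 59.9
```

Call:
{"api": "step_arm", "payload": {
  "motion": [
    {"dr": [0.36,0,0],"slide": [0,1.4,0],"jaw": 0},
    {"dr": [0.72,0,0],"slide": [0,2.8,-0.3],"jaw": 0},
    {"dr": [0.36,0,0],"slide": [0,1.4,-0.8],"jaw": 0},
    {"dr": [0,0,0],"slide": [0,0,-1.2],"jaw": 0},
    {"dr": [-0.36,0,0],"slide": [0,-1.4,-1.6],"jaw": 0},
    {"dr": [-0.72,0,0],"slide": [0,-2.8,-1.9],"jaw": 0},
    {"dr": [-0.36,0,0],"slide": [0,-1.4,-2.5],"jaw": 0},
    {"dr": [0,0,0],"slide": [0,0,-2.8],"jaw": 0}
  ]
}}

```text
clock: 6.2
position: [517.0, 186.6, 124.7]
ee_rot: [-0.251, 0.968, -0.0, -0.001]
contact_force: [2.5, -0.5, -2.8]
gripper_width: 17.0
grasp_force: 59.7
```

```bash
python3 - <<'E'
from h import *
st=arm.read_state();print(st)
i=optics.get_image("side");cv2.imwrite("pics/s1.png",i)
a=cv2.resize(cv2.imread("pics/side0.png")[170:245,265:345],(400,375),interpolation=cv2.INTER_CUBIC)
b=cv2.resize(i[170:245,265:345],(400,375),interpolation=cv2.INTER_CUBIC)
cv2.imwrite("pics/s1c.png",np.hstack([a,b]))
E
```

```text
{'clock': 6.2, 'joints': array([ 6.41156019e-01,  3.61144856e-01, -3.23023924e-01, -2.78562413e-04,
       -8.88362723e-01, -1.70499559e+00]), 'joint_vel': array([ 0.25924637, -0.04265133, -0.24791536,  0.51062842,  0.1628367 ,
       -0.55703047]), 'joint_efforts': array([ -0.39864734, -36.14841342,  16.61961436,   2.93308698,
        -0.33326539,   0.40149031]), 'position': array([517.0257626 , 186.55862793, 124.73603597]), 'ee_rot': array([-2.50687475e-01,  9.68067676e-01, -2.27986601e-04, -8.44036742e-04]), 'contact_force': array([ 2.4517295 , -0.47736796, -2.82132469]), 'wrist_torque': array([-0.14343943, -0.36624554, -0.0464588 ]), 'grasp_force': 59.696858525276184, 'gripper_width': 17.011120597676957}
```

View pics/s1c.png

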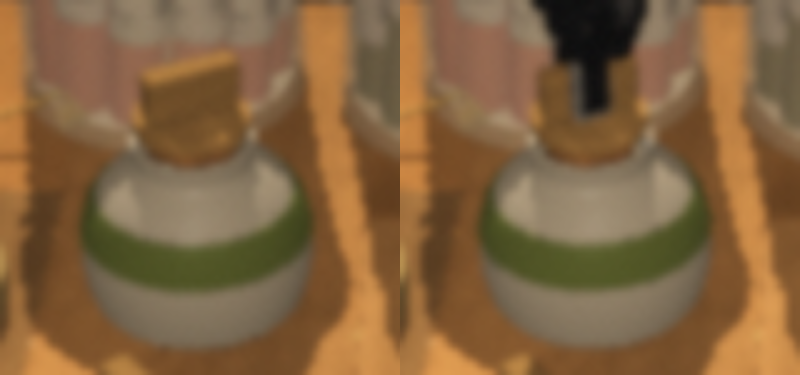

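The before/after crops show the jar in the same place (band bottom centre at about (190,290) and (590,290)) and the handle held by the finger. I'll keep rocking.

Call:
{"api": "step_arm", "payload": {
  "motion": [
    {"dr": [0.36,0,0],"slide": [0,1.4,-0.1],"jaw": 0},
    {"dr": [0.76,0,0],"slide": [0,3.0,-0.3],"jaw": 0},
    {"dr": [0.36,0,0],"slide": [0,1.4,-0.8],"jaw": 0},
    {"dr": [0,0,0],"slide": [0,0,-1.2],"jaw": 0},
    {"dr": [-0.36,0,0],"slide": [0,-1.4,-1.6],"jaw": 0},
    {"dr": [-0.76,0,0],"slide": [0,-3.0,-1.9],"jaw": 0},
    {"dr": [-0.36,0,0],"slide": [0,-1.4,-2.5],"jaw": 0},
    {"dr": [0,0,0],"slide": [0,0,-2.8],"jaw": 0}
  ]
}}

```text
clock: 7.25
position: [516.9, 186.5, 127.7]
ee_rot: [-0.251, 0.968, 0.0, -0.001]
contact_force: [1.5, -0.7, -3.2]
gripper_width: 17.0
grasp_force: 59.8
```

```bash
python3 - <<'E'
from h import *
for _ in range(3):
    s=arm.read_state();print(s["position"],s["ee_rot"],s["contact_force"],s["wrist_torque"],s["clock"]);optics.get_image("side")
E
```

```text
[516.86423553 186.46468974 127.66152228] [-2.50797551e-01  9.68038941e-01  1.73460304e-05 -1.09439824e-03] [ 1.53983128 -0.74652996 -3.24625189] [-0.15944654 -0.238897   -0.01936117] 7.25
[516.43910904 186.91016326 127.64941012] [-0.2519453   0.96774046 -0.0010062  -0.00098189] [ 2.3238031  -1.89042137 -2.94572906] [-0.82468244 -1.13792765 -0.0347435 ] 7.3
[516.35548238 186.95991182 127.56191173] [-2.52370391e-01  9.67629767e-01  5.87614423e-05 -1.34799677e-03] [ 1.37261636 -0.37203271 -5.10384658] [-0.35424298 -0.63043229  0.01492078] 7.35
```

Call:
{"api": "step_arm", "payload": {
  "motion": [
    {"dr": [0.36,0,0],"slide": [0,1.4,-0.1],"jaw": 0},
    {"dr": [0.76,0,0],"slide": [0,3.0,-0.3],"jaw": 0},
    {"dr": [0.36,0,0],"slide": [0,1.4,-0.8],"jaw": 0},
    {"dr": [0,0,0],"slide": [0,0,-1.2],"jaw": 0},
    {"dr": [-0.36,0,0],"slide": [0,-1.4,-1.6],"jaw": 0},
    {"dr": [-0.76,0,0],"slide": [0,-3.0,-1.9],"jaw": 0},
    {"dr": [-0.36,0,0],"slide": [0,-1.4,-2.5],"jaw": 0},
    {"dr": [0,0,0],"slide": [0,0,-2.8],"jaw": 0}
  ]
}}

```text
clock: 8.4
position: [517.1, 186.2, 131.0]
ee_rot: [-0.251, 0.968, 0.0, -0.001]
contact_force: [0.6, -1.5, -3.9]
gripper_width: 16.9
grasp_force: 59.8
```

```bash
python3 - <<'E'
from h import *
for k in range(3):
    s=arm.read_state();print(s["position"],s["contact_force"],s["wrist_torque"],s["clock"]);i=optics.get_image("side")
cv2.imwrite("pics/s2.png",i)
for n in("side0","s1","s2"):
    i=cv2.imread(f"pics/{n}.png");m=cv2.inRange(cv2.cvtColor(i,cv2.COLOR_BGR2HSV),(35,60,30),(75,255,255));m[:195]=0;m[245:]=0;m[:,:275]=0;m[:,335:]=0
    M=cv2.moments(m,True);print(n,M["m10"]/M["m00"],M["m01"]/M["m00"],M["m00"])
E
```

```text
[517.11125924 186.20063648 130.97445822] [ 0.64072739 -1.51339388 -3.94629696] [-0.11324146  0.03663    -0.04757968] 8.4
[516.75798612 186.66131101 130.96843126] [ 1.24768342 -2.20270786 -4.06143954] [-0.76710889 -0.61539895 -0.04208021] 8.45
[516.79133928 186.65417672 130.98929511] [ 1.95881239 -1.16569315 -3.61311877] [-0.50609834 -0.53251579 -0.02258493] 8.5Traceback (most recent call last):
  File "<stdin>", line 7, in <module>
ZeroDivisionError: float division by zero
```

Call:
{"api": "step_arm", "payload": {
  "motion": [
    {"dr": [0.36,0,0],"slide": [0,1.4,-0.1],"jaw": 0},
    {"dr": [0.76,0,0],"slide": [0,3.0,-0.3],"jaw": 0},
    {"dr": [0.36,0,0],"slide": [0,1.4,-0.8],"jaw": 0},
    {"dr": [0,0,0],"slide": [0,0,-1.2],"jaw": 0},
    {"dr": [-0.36,0,0],"slide": [0,-1.4,-1.6],"jaw": 0},
    {"dr": [-0.76,0,0],"slide": [0,-3.0,-1.9],"jaw": 0},
    {"dr": [-0.36,0,0],"slide": [0,-1.4,-2.5],"jaw": 0},
    {"dr": [0,0,0],"slide": [0,0,-2.8],"jaw": 0}
  ]
}}

```text
clock: 9.55
position: [517.7, 186.3, 135.2]
ee_rot: [-0.251, 0.968, 0.0, -0.0]
contact_force: [-2.0, -1.8, 3.0]
gripper_width: 16.6
grasp_force: 60.7
```

Call:
{"api": "step_arm", "payload": {
  "motion": [
    {"dr": [0.36,0,0],"slide": [0,1.4,-0.1],"jaw": 0},
    {"dr": [0.76,0,0],"slide": [0,3.0,-0.3],"jaw": 0},
    {"dr": [0.36,0,0],"slide": [0,1.4,-0.8],"jaw": 0},
    {"dr": [0,0,0],"slide": [0,0,-1.2],"jaw": 0},
    {"dr": [-0.36,0,0],"slide": [0,-1.4,-1.6],"jaw": 0},
    {"dr": [-0.76,0,0],"slide": [0,-3.0,-1.9],"jaw": 0},
    {"dr": [-0.36,0,0],"slide": [0,-1.4,-2.5],"jaw": 0},
    {"dr": [0,0,0],"slide": [0,0,-2.8],"jaw": 0}
  ]
}}

```text
clock: 10.55
position: [518.3, 186.6, 137.8]
ee_rot: [-0.251, 0.968, 0.001, 0.0]
contact_force: [0.1, -0.1, -1.3]
gripper_width: 16.6
grasp_force: 60.2
```

```bash
python3 - <<'E'
from h import *
for k in range(3):
    s=arm.read_state();print(s["position"],s["contact_force"],s["wrist_torque"],s["clock"]);i=optics.get_image("side")
cv2.imwrite("pics/s3.png",i)
a=cv2.imread("pics/side0.png")[160:245,265:345]
cv2.imwrite("pics/s3c.png",cv2.resize(np.hstack([a,i[160:245,265:345]]),(800,425),interpolation=cv2.INTER_CUBIC))
E
```

```text
[518.2981819  186.55162201 137.84657674] [ 0.09252364 -0.10747051 -1.32515691] [-0.01116105  0.02670557 -0.01846973] 10.55
[517.55265737 187.13669801 137.65499589] [-0.53418427  0.59117787 -1.80453389] [ 0.0671548   0.12597804 -0.02733749] 10.6
[517.31390461 187.1796934  137.49010006] [-0.41817833  0.10430089 -1.66049902] [0.03280987 0.01105866 0.03291805] 10.65
```

View pics/s3c.png

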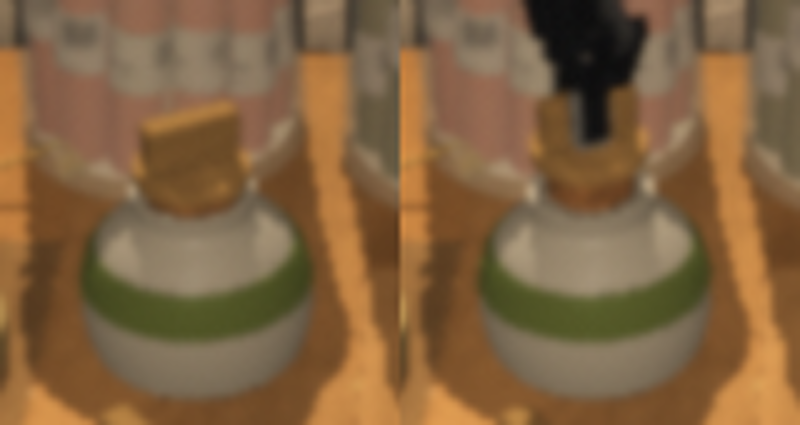

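The jar hasn't moved, the cork now shows above the rim at about (592,195), and the force is down to about the lid's weight. The lid is loose, so I'll lift it straight up slowly.

Call:
{"api": "step_arm", "payload": {
  "motion": [
    {"dr": [0,0,0],"slide": [0,0,-1],"jaw": 0},
    {"dr": [0,0,0],"slide": [0,0,-3],"jaw": 0},
    {"dr": [0,0,0],"slide": [0,0,-6],"jaw": 0},
    {"dr": [0,0,0],"slide": [0,0,-10],"jaw": 0},
    {"dr": [0,0,0],"slide": [0,0,-15],"jaw": 0},
    {"dr": [0,0,0],"slide": [0,0,-19],"jaw": 0},
    {"dr": [0,0,0],"slide": [0,0,-21],"jaw": 0},
    {"dr": [0,0,0],"slide": [0,0,-22],"jaw": 0}
  ]
}}

```text
clock: 11.7
position: [517.7, 186.7, 159.4]
ee_rot: [-0.252, 0.968, 0.0, 0.0]
contact_force: [-0.4, -0.6, -1.0]
gripper_width: 16.7
grasp_force: 60.2
```

Call:
{"api": "step_arm", "payload": {
  "motion": [
    {"dr": [0,0,0],"slide": [0,0,0],"jaw": 0},
    {"dr": [0,0,0],"slide": [0,0,0],"jaw": 0},
    {"dr": [0,0,0],"slide": [0,0,0],"jaw": 0},
    {"dr": [0,0,0],"slide": [0,0,0],"jaw": 0},
    {"dr": [0,0,0],"slide": [0,0,0],"jaw": 0},
    {"dr": [0,0,0],"slide": [0,0,0],"jaw": 0},
    {"dr": [0,0,0],"slide": [0,0,0],"jaw": 0},
    {"dr": [0,0,0],"slide": [0,0,0],"jaw": 0}
  ]
}}

```text
clock: 12.7
position: [517.7, 186.7, 159.3]
ee_rot: [-0.252, 0.968, 0.0, 0.0]
contact_force: [-0.5, 0.6, -0.9]
gripper_width: 17.2
grasp_force: 60.2
```

```bash
python3 - <<'E'
from h import *
s=arm.read_state();print(s["position"],s["contact_force"],s["clock"]);i=optics.get_image("side")
cv2.imwrite("pics/s4c.png",cv2.resize(i[130:330,190:430],(720,600),interpolation=cv2.INTER_CUBIC))
E
```

```text
[517.73579178 186.69868816 159.32750024] [-0.51303274  0.55633732 -0.89424358] 12.7
```

View pics/s4c.png

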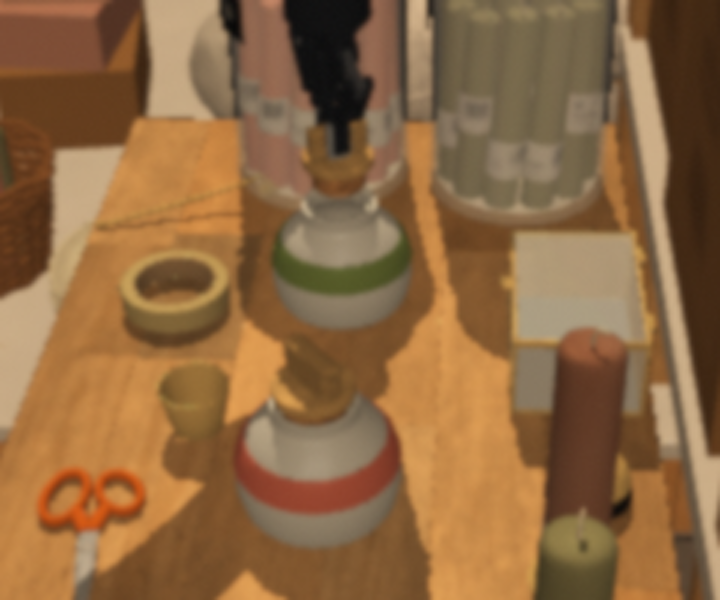

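The lid is held level above the open mouth (cork bottom at about (340,190), jar rim at about (340,205)). The jar is standing and the bystanders in view haven't moved. The lid's underside is about 20 mm above the rim, so I'm handing in.

```bash
python3 -c "
from bench import arm
print(arm.job_done())"
```

```text
the job is handed in; nothing more can be done
None
```

I rocked the lid free of the green-banded jar and handed the job in at about 12.7 s. The lid is held level about 20 mm above the open mouth, the jar is standing in its place, and nothing else appeared disturbed; the hand-in returned no verdict.

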